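# Snap the disc case shut

### The arm

A 7-joint arm with a two-finger parallel gripper is mounted at the origin on the work surface. World frame = base frame: x ahead of the robot, y to its left, z up, the work surface at z = 0. Lengths are in m, angles in rad, forces in N, time in s.
With the tool pointing down it reaches from about 0.4 to 0.85 m from the base axis. Payload 10.4 kg.
Tool frame: the origin (TCP) lies midway between the tips of the shut fingers; the grasp point (between the pads) lies 19 mm behind it (r.tcp_to_grasp is the z of the grasp point in the tool frame, in m); z points along the fingers, x is the direction in which the jaws open and shut, and the axes are right-handed (so a half turn about z gives the same grasp; the last joint's range is limited). The gripper opens to 87 mm and grips with 3 to 60 N. Pads are 19 mm wide; open, the fingers measure 117 mm over their backs; the gripper's body (75 mm by 190 mm) begins 51 mm behind the grasp point.
Start: joints at [1.213, 0.332, -0.065, 1.46, 0.022, 1.35, -0.088], TCP at [0.205, -0.59, 0.223] pointing down, gripper open.
Joint ranges: [-2.6, 2.6], [-0.5, 2.12], [-1.47, 1.34], [0.16, 2.42], [-1.27, 4.41], [0.06, 2.06], [-2.6, 2.6]. Speed limits (rad/s): [2.22, 2.22, 2.79, 2.79, 3.14, 3.14, 3.14].

### API

Orientations are given as a unit quaternion [x, y, z, w].
In Python, from bench import r, camera, close_job gives the robot as it stands. The module is installed in compiled form; this text tells all that it offers.
- The arm moves only by the shell command python3 -m crank 'ROWS' [FORCE]. ROWS is JSON, a list of rows, each an object of numbers: "x", "y", "z": the shift along the tool's x, y, z scaled (see below); "ax", "ay", "az": the turn, a rotation vector about the tool's x, y, z scaled (see below); "claw": the closure, from -1 (fully open) to 1 (shut), so that 0 is half open. A call has exactly 5 rows; each row is the pose to reach, as a shift and turn from the pose commanded when the call began, along the tool's axes at that moment; what a row does not reach only later rows make up. The controller multiplies each number of a shift by 1 m and each number of a turn by 2 rad. A row lasts 1/12 s, in which the tool goes at most 41.7 mm and 7.16 degrees, less where a joint would pass 70% of its speed; a pose out of reach is approached as far as the arm can. A call with a number of a shift or a turn outside -1 to 1 is refused whole. A call with a gripper value outside its range is refused whole. The fingers move at their own pace and stop on an object; FORCE is the grip in N (left out, the last holds). Time passes only in rows, so rows that repeat a pose let the fingers close, or fill a call up. It gives the time, the measured TCP pose, the force and the opening at its end, in the units of the state.
- r.read_state(): the state, without advancing time (a new reading comes with each control period).
- camera(name): name is "scene" or "top" or "wrist"; returns a dict with "color" (480x640x3 uint8, blue, green, red), "fx", "fy", "cx", "cy" (pixels), "eye" and "orientation" of the camera in the world. Camera axes: x right, y down, z forward; pixel columns grow to the right and rows downward; lengths in m; the calibration is good to about 2 mm. A picture is of the moment at which its call begins. There is no depth.
- close_job(): hands the job in, once; it reports no verdict.
The state is a dict: "time": time; "joint_positions": joint angles; "joint_vel": joint speeds; "joint_torque": joint torques, N m; "ee_pos": TCP position; "eef_rot": TCP orientation; "ft_force": force on the tool from outside, world axes, zero at the start; "torque": the same for the moment, N m; "width": finger opening in m.
Only numpy, scipy, OpenCV 4.12 (cv2) and the standard library are available. Lean on these libraries where they do the work, as an engineer would, in place of code of your own. Each camera call takes 0.05 s, during which the arm holds its last target. There are 200 camera calls.

### The job

The sanding discs are back in their case on the finishing bench. Press the lid of the square case down until it snaps past its catch and stays fully shut by itself; leave the lid of the oblong case standing open just as it is.

Things in the scene. Friction and masses are not known exactly. Their poses are not given: they have to be found in the camera images.
- disc_case: Square snap case, the one to shut: black tray 110 x 110 mm, 50 mm high, fixed to the bench, sanding discs inside, flat aluminium lid. Origin: centre of its underside, on the bench; z up. Hinge along its y at x = +55 mm, z = 50 mm (side away from the robot, yaw up to 25 degrees); the free edge, catch at its middle, is at x = -55 mm when shut. Shut, the lid's top is 58 mm above the bench.
- disc_lid (a joint): Opening angle (rad) of the square case's lid, a plate 110 x 110 x 8 mm hinged along its underside: 0 = fully shut, grows as the free edge rises (starts 0.4 to 0.75). Its stiff hinge holds any angle (about 1 N pushes it down). At about 0.1 a spring catch stops it; 10 to 14 N down near the middle of the free edge (80 to 100 mm from the hinge) snaps it past, to 0, where it stays.
- burr_case: Oblong snap case, to be left alone: same black tray and aluminium lid, but 90 mm (its x, free edge to hinge) by 190 mm (its y), 50 mm high, fixed to the bench, small grinding points inside; lid also half open. Origin: centre of its underside; hinge along its y at x = +45 mm, z = 50 mm. The two cases and an upright sander stand in a row, in any order.
- burr_lid_edge (a point): Middle of the free edge of the oblong case's lid, on its top face, 90 mm from its hinge.
There are look-alikes about, which are no part of the job. Leave any yellow look-alike of the disc_case alone.

How it is judged:
By the outcome, as a careful person would: the job done as asked, in the order asked, and still so for the second after the job is handed in, with the robot touching nothing.
It also fails if it takes over 29 s, if anything falls off the work surface, if the arm or the gripper's body presses on something with over 40 N, if the wrist force passes 120 N, or if a joint passes its speed limit or range.

## Working session

There is one attempt and no reset: what is moved stays moved. The work goes in short steps, Python scripts to look and compute and a shell command to move; the robot and the scene stay as the last step left them, time stands still between calls to the robot, and variables do not carry over. Pictures are saved under pics/ and viewed, about 8 in all and at most 12, crops included, and the job is handed in when it is done.

```bash
mkdir -p pics
cat > h.py <<'E'
import numpy as np, cv2
from scipy.spatial.transform import Rotation as R
from bench import r, camera
def ray(c,u,v):
    return np.array(c["eye"]), R.from_quat(c["orientation"]).apply([(u-c["cx"])/c["fx"],(v-c["cy"])/c["fy"],1])
def onz(c,u,v,z):
    e,d=ray(c,u,v); return e+d*(z-e[2])/d[2]
def tri(c1,p1,c2,p2):
    (e1,d1),(e2,d2)=ray(c1,*p1),ray(c2,*p2)
    s=np.linalg.lstsq(np.c_[d1,-d2],e2-e1,rcond=None)[0]
    a,b=e1+d1*s[0],e2+d2*s[1]; return (a+b)/2,np.linalg.norm(a-b)
def proj(c,p):
    q=R.from_quat(c["orientation"]).inv().apply(np.array(p)-c["eye"]); return q[0]/q[2]*c["fx"]+c["cx"],q[1]/q[2]*c["fy"]+c["cy"]
E
python3 - <<'E'
from h import *
import pickle
for n in("scene","top"):
    c=camera(n); cv2.imwrite(f"pics/{n}1.png",c["color"]); pickle.dump(c,open(n+".pkl","wb"))
    print(n,c["eye"],c["orientation"],c["fx"],c["cx"],c["cy"])
s=r.read_state(); print(s["time"],s["ee_pos"],s["eef_rot"],s["ft_force"],s["width"])
E
```

```text
scene [1.0988846  0.78000574 0.93087453] [ 0.2672514   0.87096975 -0.39085969 -0.13121389] 609.8413608361233 326.70421574693177 224.66303950544244
top [0.24054084 0.00158525 1.44575034] [-0.67206029  0.73353075 -0.0730492   0.07022413] 608.8216905606639 323.78972689679216 239.01519090064534
0.1 [ 0.20524116 -0.58998937  0.22187634] [ 8.15038754e-01 -5.79406131e-01 -5.11626587e-04 -3.21304415e-04] [-0.12653461  0.29545012  0.68728992] 0.0873268582596893
```

View pics/scene1.png

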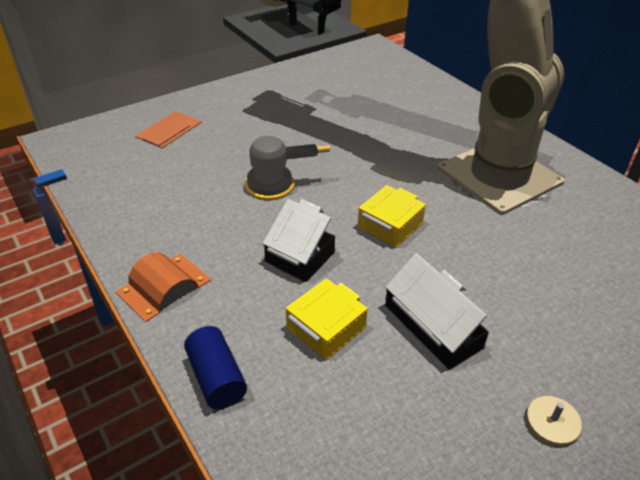

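View pics/top1.png

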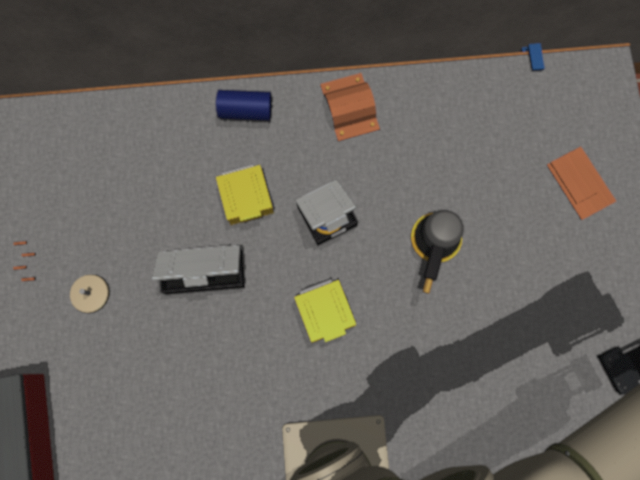

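Scene: square case with grey lid near (298,235), oblong one at (436,305), two yellow look-alikes, sander at (268,170). Top: square lid around (327,207), oblong around (200,268). I'll mask the square lid and enlarge it.

Run:
```python
from h import *
import pickle
out=[]
for n,(u,v) in(("scene",(300,237)),("top",(328,210))):
    c=pickle.load(open(n+".pkl","rb")); I=c["color"]
    k=I[v-45:v+45,u-45:u+45]
    out.append(cv2.resize(k,None,fx=4.4,fy=4.4,interpolation=cv2.INTER_CUBIC))
    h=cv2.cvtColor(I,cv2.COLOR_BGR2HSV); m=((h[...,2]>125)&(h[...,1]<40)).astype(np.uint8)
    m[:v-45]=0;m[v+45:]=0;m[:,:u-45]=0;m[:,u+45:]=0
    m=cv2.morphologyEx(m,cv2.MORPH_OPEN,np.ones((5,5)))
    cs=max(cv2.findContours(m,0,1)[0],key=cv2.contourArea)
    print(n,cv2.contourArea(cs),cv2.approxPolyDP(cs,4,True)[:,0].tolist())
cv2.imwrite("pics/crop.png",np.hstack(out))
```

```text
scene 5388.0 [[255, 200], [255, 261], [262, 258], [264, 243], [292, 261], [306, 262], [324, 229], [336, 236], [339, 255], [331, 257], [330, 270], [314, 275], [312, 281], [344, 281], [344, 262], [338, 262], [344, 260], [344, 192], [292, 192], [277, 200]]
top 1712.5 [[337, 181], [298, 198], [312, 227], [325, 223], [335, 228], [353, 208]]
```

View pics/crop.png

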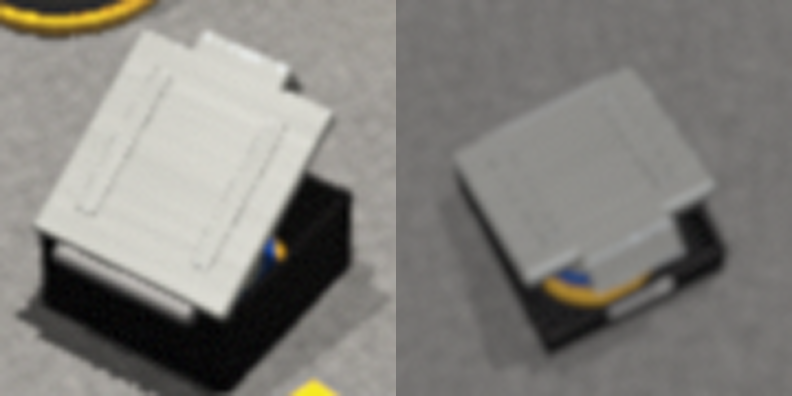

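Crop: left (scene) lid corners at crop px (147,33),(333,115) free edge, (38,222),(225,318) hinge edge; right (top) hinge (61,158),(232,68), free (132,283),(318,186). Triangulating these.

Run:
```python
from h import *
import pickle
s,t=[pickle.load(open(n+".pkl","rb")) for n in("scene","top")]
S=dict(fp=(333,115),fm=(147,33),hp=(225,318),hm=(38,222)); T=dict(fp=(132,283),fm=(318,186),hp=(61,158),hm=(232,68))
P={}
for k in S:
    p,e=tri(s,np.array(S[k])/4.4+[254.6,191.6],t,np.array(T[k])/4.4+[282.6,164.6]); P[k]=p; print(k,p.round(4),round(e,4))
f=(P["fp"]+P["fm"])/2; h=(P["hp"]+P["hm"])/2; d=f-h
print("f",f,"h",h,"len",np.linalg.norm(d),"angle",np.arcsin(d[2]/np.linalg.norm(d)))
a=P["fp"]-P["fm"]; b=P["hp"]-P["hm"]; print(np.linalg.norm(a),np.linalg.norm(b),"yaw",np.arctan2(-a[0],a[1]),np.arctan2(-b[0],b[1]),np.arctan2(-d[1],-d[0]))
for nm,u in(("blatch",(640-396,290)),):
    q=np.array(u)/4.4+[282.6,164.6]; print("catch tray",onz(t,*q,0.045))
rot=R.from_quat(r.read_state()["eef_rot"]); print(rot.as_matrix().round(3))
```

```text
fp [0.5388 0.008  0.1125] 0.0024
fm [ 0.5803 -0.0909  0.1137] 0.0038
hp [0.6229 0.0416 0.0533] 0.0053
hm [ 0.6642 -0.0553  0.0593] 0.0026
f [ 0.55954743 -0.0414182   0.11312444] h [ 0.64353717 -0.00687658  0.0562674 ] len 0.10714533385754618 angle 0.5593712865379721
0.10729147218736797 0.10545244420779801 yaw 0.39804296711328535 0.4026272147681151 0.3901754851117871
catch tray [ 0.5457235  -0.05193584  0.045     ]
[[ 0.329 -0.944 -0.   ]
 [-0.944 -0.329  0.001]
 [-0.001  0.    -1.   ]]
```

```bash
python3 -m crank '[{"z":-0.04,"claw":1},{"x":-0.03,"y":-0.03,"z":-0.07,"claw":1},{"x":-0.055,"y":-0.06,"z":-0.07,"claw":1},{"x":-0.08,"y":-0.09,"z":-0.07,"claw":1},{"x":-0.1,"y":-0.12,"z":-0.07,"claw":1}]' 20
python3 -m crank '[{"x":-0.025,"y":-0.03,"claw":1},{"x":-0.05,"y":-0.06,"claw":1},{"x":-0.075,"y":-0.09,"claw":1},{"x":-0.1,"y":-0.12,"claw":1},{"x":-0.12,"y":-0.15,"claw":1}]'
```

```text
schema error: expected keys x, y, z, ax, ay, az, claw
schema error: expected keys x, y, z, ax, ay, az, claw
```

```bash
python3 -m crank '[{"x":0,"y":0,"z":-0.04,"ax":0,"ay":0,"az":0,"claw":1},{"x":-0.03,"y":-0.03,"z":-0.07,"ax":0,"ay":0,"az":0,"claw":1},{"x":-0.055,"y":-0.06,"z":-0.07,"ax":0,"ay":0,"az":0,"claw":1},{"x":-0.08,"y":-0.09,"z":-0.07,"ax":0,"ay":0,"az":0,"claw":1},{"x":-0.1,"y":-0.12,"z":-0.07,"ax":0,"ay":0,"az":0,"claw":1}]' 20
python3 -m crank '[{"x":-0.025,"y":-0.03,"z":0,"ax":0,"ay":0,"az":0,"claw":1},{"x":-0.05,"y":-0.06,"z":0,"ax":0,"ay":0,"az":0,"claw":1},{"x":-0.075,"y":-0.09,"z":0,"ax":0,"ay":0,"az":0,"claw":1},{"x":-0.1,"y":-0.12,"z":0,"ax":0,"ay":0,"az":0,"claw":1},{"x":-0.12,"y":-0.15,"z":0,"ax":0,"ay":0,"az":0,"claw":1}]'
```

```text
time: 0.52
ee_pos: [0.2863, -0.4547, 0.2931]
eef_rot: [0.815, -0.58, 0.0, 0.0]
ft_force: [1.1, -0.5, 0.4]
width: 0.0613
time: 0.93
ee_pos: [0.3886, -0.2914, 0.2926]
eef_rot: [0.815, -0.579, 0.0, 0.0]
ft_force: [0.2, -0.9, -0.7]
width: 0.0282
```

```bash
python3 -m crank '[{"x":-0.022,"y":-0.03,"z":0,"ax":0,"ay":0,"az":0,"claw":1},{"x":-0.044,"y":-0.06,"z":0,"ax":0,"ay":0,"az":-0.01,"claw":1},{"x":-0.066,"y":-0.09,"z":0,"ax":0,"ay":0,"az":-0.02,"claw":1},{"x":-0.088,"y":-0.12,"z":0,"ax":0,"ay":0,"az":-0.032,"claw":1},{"x":-0.11,"y":-0.15,"z":0,"ax":0,"ay":0,"az":-0.032,"claw":1}]'
python3 - <<'E'
from h import *
s=r.read_state(); M=R.from_quat(s["eef_rot"]).as_matrix(); print(M.round(3), s["ee_pos"], M.T@(np.array([.559,-.0425,.20])-s["ee_pos"]))
E
```

```text
time: 1.35
ee_pos: [0.4942, -0.139, 0.2925]
eef_rot: [0.834, -0.552, 0.0, 0.0]
ft_force: [0.0, 0.2, 0.9]
width: 0.0017
[[ 0.39  -0.921 -0.   ]
 [-0.921 -0.39  -0.   ]
 [ 0.     0.    -1.   ]] [ 0.49418095 -0.13895181  0.29248003] [-0.06359661 -0.09728073  0.09246052]
```

```bash
python3 -m crank '[{"x":-0.02,"y":-0.03,"z":0.02,"ax":0,"ay":0,"az":0,"claw":1},{"x":-0.04,"y":-0.06,"z":0.04,"ax":0,"ay":0,"az":0,"claw":1},{"x":-0.055,"y":-0.085,"z":0.065,"ax":0,"ay":0,"az":0,"claw":1},{"x":-0.064,"y":-0.097,"z":0.09,"ax":0,"ay":0,"az":0,"claw":1},{"x":-0.064,"y":-0.097,"z":0.092,"ax":0,"ay":0,"az":0,"claw":1}]'
python3 - <<'E'
from h import *
import pickle
c=camera("wrist"); pickle.dump(c,open("w.pkl","wb")); I=c["color"].copy()
ux=np.array([.921,.389]);uy=np.array([-.389,.921]);h=np.array([.6397,-.0085])
for th in(.56,):
  for l,y in((0,-.055),(0,.055),(.11,.055),(.11,-.055),(.11,0)):
    p=np.r_[h-ux*(l*np.cos(th)-.008*np.sin(th))+uy*y,.05+l*np.sin(th)+.008*np.cos(th)]
    u,v=proj(c,p); print(p.round(3),round(u),round(v)); cv2.circle(I,(int(u),int(v)),4,(0,0,255),1)
cv2.imwrite("pics/w1.png",I)
E
```

```text
time: 1.77
ee_pos: [0.5569, -0.0397, 0.1955]
eef_rot: [0.835, -0.551, -0.003, 0.001]
ft_force: [-1.2, 0.0, -1.4]
width: 0.0003
[ 0.665 -0.058  0.057] 396 122
[0.622 0.044 0.057] 263 121
[0.536 0.008 0.115] 255 251
[ 0.579 -0.094  0.115] 403 252
[ 0.558 -0.043  0.115] 329 252
```

View pics/w1.png

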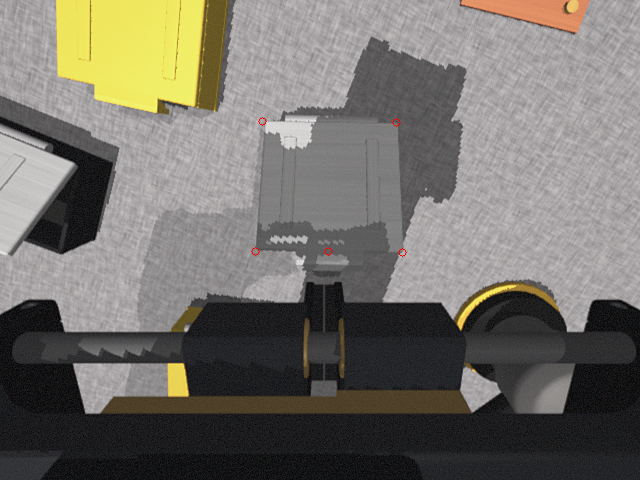

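Wrist view: projected lid corners (263,121),(396,122),(255,251),(403,252) land on the lid's corners; shut fingers at (325,290) sit over the middle of the free edge. Moving 6 mm toward the hinge and pressing down.

```bash
python3 -m crank '[{"x":0.003,"y":-0.006,"z":0.03,"ax":0,"ay":0,"az":0,"claw":1},{"x":0.003,"y":-0.006,"z":0.06,"ax":0,"ay":0,"az":0,"claw":1},{"x":0.003,"y":-0.006,"z":0.085,"ax":0,"ay":0,"az":0,"claw":1},{"x":0.003,"y":-0.006,"z":0.1,"ax":0,"ay":0,"az":0,"claw":1},{"x":0.003,"y":-0.006,"z":0.11,"ax":0,"ay":0,"az":0,"claw":1}]'
```

```text
time: 2.23
ee_pos: [0.5642, -0.046, 0.0897]
eef_rot: [0.833, -0.554, -0.0, 0.001]
ft_force: [0.5, 0.1, 1.4]
width: 0.0003
```

```bash
python3 -m crank '[{"x":-0.002,"y":-0.001,"z":0.006,"ax":0,"ay":0,"az":0,"claw":1},{"x":-0.004,"y":-0.002,"z":0.012,"ax":0,"ay":0,"az":0,"claw":1},{"x":-0.004,"y":-0.002,"z":0.018,"ax":0,"ay":0,"az":0,"claw":1},{"x":-0.004,"y":-0.002,"z":0.022,"ax":0,"ay":0,"az":0,"claw":1},{"x":-0.004,"y":-0.002,"z":0.022,"ax":0,"ay":0,"az":0,"claw":1}]'
```

```text
time: 2.65
ee_pos: [0.5651, -0.04, 0.0683]
eef_rot: [0.833, -0.553, -0.0, 0.0]
ft_force: [-0.0, 0.0, 1.1]
width: 0.0003
```

```bash
python3 -m crank '[{"x":0,"y":0,"z":0.001,"ax":0,"ay":0,"az":0,"claw":1},{"x":0,"y":0,"z":0.002,"ax":0,"ay":0,"az":0,"claw":1},{"x":0,"y":0,"z":0.003,"ax":0,"ay":0,"az":0,"claw":1},{"x":0,"y":0,"z":0.004,"ax":0,"ay":0,"az":0,"claw":1},{"x":0,"y":0,"z":0.004,"ax":0,"ay":0,"az":0,"claw":1}]'
```

```text
time: 3.07
ee_pos: [0.5654, -0.04, 0.066]
eef_rot: [0.833, -0.553, 0.0, 0.0]
ft_force: [-5.7, -0.0, 13.0]
width: 0.0004
```

```bash
python3 -m crank '[{"x":0,"y":0,"z":0.0005,"ax":0,"ay":0,"az":0,"claw":1},{"x":0,"y":0,"z":0.001,"ax":0,"ay":0,"az":0,"claw":1},{"x":0,"y":0,"z":0.0015,"ax":0,"ay":0,"az":0,"claw":1},{"x":0,"y":0,"z":0.002,"ax":0,"ay":0,"az":0,"claw":1},{"x":0,"y":0,"z":0.002,"ax":0,"ay":0,"az":0,"claw":1}]'
```

```text
time: 3.48
ee_pos: [0.565, -0.0402, 0.0634]
eef_rot: [0.833, -0.553, 0.0, 0.0]
ft_force: [-5.3, -0.7, 8.7]
width: 0.0005
```

```bash
python3 -m crank '[{"x":0,"y":0,"z":0.001,"ax":0,"ay":0,"az":0,"claw":1},{"x":0,"y":0,"z":0.002,"ax":0,"ay":0,"az":0,"claw":1},{"x":0,"y":0,"z":0.003,"ax":0,"ay":0,"az":0,"claw":1},{"x":0,"y":0,"z":0.004,"ax":0,"ay":0,"az":0,"claw":1},{"x":0,"y":0,"z":0.004,"ax":0,"ay":0,"az":0,"claw":1}]'
```

```text
time: 3.9
ee_pos: [0.5653, -0.0401, 0.0589]
eef_rot: [0.833, -0.553, 0.0, 0.0]
ft_force: [-2.7, -0.3, 4.7]
width: 0.0003
```

```bash
python3 -m crank '[{"x":0,"y":0,"z":0.0005,"ax":0,"ay":0,"az":0,"claw":1},{"x":0,"y":0,"z":0.001,"ax":0,"ay":0,"az":0,"claw":1},{"x":0,"y":0,"z":0.0015,"ax":0,"ay":0,"az":0,"claw":1},{"x":0,"y":0,"z":0.002,"ax":0,"ay":0,"az":0,"claw":1},{"x":0,"y":0,"z":0.002,"ax":0,"ay":0,"az":0,"claw":1}]'
```

```text
time: 4.32
ee_pos: [0.5654, -0.0401, 0.0586]
eef_rot: [0.833, -0.553, 0.001, 0.0]
ft_force: [-10.6, -0.2, 23.2]
width: 0.0004
```

It stopped hard at z = 58.6 mm with 23 N, which matches the shut height. Lifting off and looking.

```bash
python3 -m crank '[{"x":0,"y":0,"z":-0.01,"ax":0,"ay":0,"az":0,"claw":1},{"x":0,"y":0,"z":-0.035,"ax":0,"ay":0,"az":0,"claw":1},{"x":0,"y":0,"z":-0.07,"ax":0,"ay":0,"az":0,"claw":1},{"x":0,"y":0,"z":-0.105,"ax":0,"ay":0,"az":0,"claw":1},{"x":0,"y":0,"z":-0.14,"ax":0,"ay":0,"az":0,"claw":1}]'
python3 -m crank '[{"x":0,"y":0.02,"z":-0.03,"ax":0,"ay":0,"az":0,"claw":1},{"x":0,"y":0.04,"z":-0.06,"ax":0,"ay":0,"az":0,"claw":1},{"x":0,"y":0.06,"z":-0.08,"ax":0,"ay":0,"az":0,"claw":1},{"x":0,"y":0.08,"z":-0.09,"ax":0,"ay":0,"az":0,"claw":1},{"x":0,"y":0.08,"z":-0.09,"ax":0,"ay":0,"az":0,"claw":1}]'
python3 - <<'E'
from h import *
import pickle
h=np.array([.6397,-.0085]);ux=np.array([.921,.389]);uy=np.array([-.389,.921]);o=[]
for n,(u,v) in(("scene",(350,260)),("wrist",(320,240))):
    c=camera(n); I=c["color"].copy()
    for l,y in((0,-.055),(0,.055),(.11,.055),(.11,-.055)):
        a=proj(c,np.r_[h-ux*l+uy*y,.058]); cv2.circle(I,(int(a[0]),int(a[1])),3,(0,0,255),1)
    if n=="scene": 
        d=cv2.absdiff(c["color"],pickle.load(open("scene.pkl","rb"))["color"])[250:365,380:490]; print("burr diff",d.mean(),d.max())
        I=cv2.resize(I[160:370,230:510],(400,300))
    else: I=cv2.resize(I,(400,300))
    o.append(I)
cv2.imwrite("pics/end.png",np.hstack(o)); s=r.read_state(); print(s["time"],s["ee_pos"],s["ft_force"])
E
```

```text
time: 4.73
ee_pos: [0.565, -0.0397, 0.1982]
eef_rot: [0.833, -0.553, 0.0, -0.0]
ft_force: [1.2, 0.4, 0.4]
width: 0.0004
time: 5.15
ee_pos: [0.4906, -0.0727, 0.2897]
eef_rot: [0.833, -0.554, 0.003, -0.0]
ft_force: [0.7, -1.2, -0.2]
width: 0.0006
burr diff 3.412859025032938 31
5.25 [ 0.49161506 -0.07126158  0.28705477] [-0.12363449 -0.45050045 -0.04922409]
```

View pics/end.png

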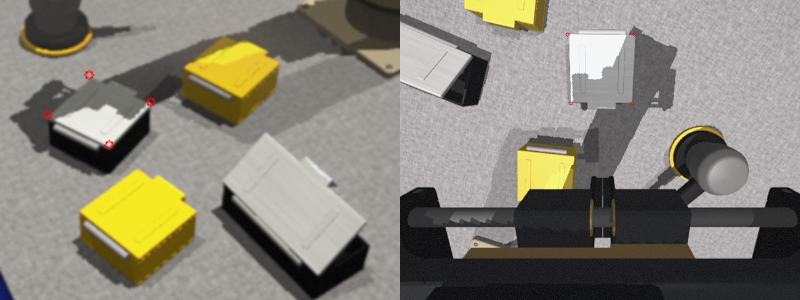

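The lid's corners lie on the predicted fully shut corners in both views: scene crop (48,115),(90,75),(150,102),(109,145); wrist (568,34),(634,34),(571,103),(632,103). The oblong lid still stands open and unmoved, so I'm handing in.

```bash
python3 -c "
from bench import close_job; print(close_job())"
```

```text
the job is handed in; nothing more can be done
None
```

I pressed the square case's lid shut with the closed fingertips, 80–90 mm from its hinge. The job took about 5.3 s and is handed in.

- **Catch:** I read 13 N on reaching the catch. The force then fell to about 5 N as the lid went past.
- **Fully shut:** The lid stopped hard at z = 58.6 mm with 23 N, the highest force I read; the given shut height is 58 mm. After lifting off, its corners matched the computed shut position in both the scene and wrist views, so it stays down by itself.
- **Left alone:** The oblong lid stands open as before. The scene picture there changed by only 3 grey levels on average, 31 at most. Both yellow cases and the sander look untouched.
- **Robot:** It ended clear of everything, with the wrist force near 0.

No check failed. The only disagreement was 2–5 mm between the rays in the first triangulation, and the close wrist view then agreed with that estimate.

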